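# Carry the sample row over to the analyser rack

### The job

Move the four small capped sample bottles from the blue wire rack into the white analyser rack, one upright in each pocket, keeping the order in which they stand now: the bottle that is leftmost as the robot looks at the row goes into the pocket next to the black end plate, its neighbour into the next pocket, and so on, so that the rightmost ends up at the white end. Do not tip any bottle over, and leave the large field containers standing where they are.

Things in the scene. Friction and masses are not known exactly. Their poses are not given: they have to be found in the camera images.
- bottle_red: small white sample bottle, red cap, upright; 38 mm across, 80 mm tall, 70 g; straight sides up to 60 mm, then neck and 30 mm cap. Origin: centre of underside; z up. Starts in the blue wire rack beside the large container of its cap colour: rack floor 6 mm, cell wires and end loops at most 29 mm above the bench; neighbours 76 mm apart.
- bottle_yellow: small white sample bottle, yellow cap, upright; 38 mm across, 80 mm tall, 70 g; straight sides up to 60 mm, then neck and 30 mm cap. Origin: centre of underside; z up. Starts in the blue wire rack beside the large container of its cap colour: rack floor 6 mm, cell wires and end loops at most 29 mm above the bench; neighbours 76 mm apart.
- bottle_green: small white sample bottle, green cap, upright; 38 mm across, 80 mm tall, 70 g; straight sides up to 60 mm, then neck and 30 mm cap. Origin: centre of underside; z up. Starts in the blue wire rack beside the large container of its cap colour: rack floor 6 mm, cell wires and end loops at most 29 mm above the bench; neighbours 76 mm apart.
- bottle_blue: small white sample bottle, blue cap, upright; 38 mm across, 80 mm tall, 70 g; straight sides up to 60 mm, then neck and 30 mm cap. Origin: centre of underside; z up. Starts in the blue wire rack beside the large container of its cap colour: rack floor 6 mm, cell wires and end loops at most 29 mm above the bench; neighbours 76 mm apart.
- field_red: large cream field container, red cap, loose on the bench, 62 mm across, 125 mm tall, 300 g. The four stand in a row, 76 mm apart, on the robot's side of the wire rack, each 110 mm from the small bottle of its colour. Origin: centre of underside; z up; +y runs along the row to the robot's left, +x points to its small bottle.
- field_yellow: large cream field container, yellow cap, loose on the bench, 62 mm across, 125 mm tall, 300 g. The four stand in a row, 76 mm apart, on the robot's side of the wire rack, each 110 mm from the small bottle of its colour. Origin: centre of underside; z up; +y runs along the row to the robot's left, +x points to its small bottle.
- field_green: large cream field container, green cap, loose on the bench, 62 mm across, 125 mm tall, 300 g. The four stand in a row, 76 mm apart, on the robot's side of the wire rack, each 110 mm from the small bottle of its colour. Origin: centre of underside; z up; +y runs along the row to the robot's left, +x points to its small bottle.
- field_blue: large cream field container, blue cap, loose on the bench, 62 mm across, 125 mm tall, 300 g. The four stand in a row, 76 mm apart, on the robot's side of the wire rack, each 110 mm from the small bottle of its colour. Origin: centre of underside; z up; +y runs along the row to the robot's left, +x points to its small bottle.
- sample_rack: white analyser rack, fixed, 80 mm (x) by 314 mm (y): a row of four pockets, 64 (x) by 66 mm (y) inside, centred at y = +114, +38, -38, -114 mm, x = 0, each with a round dark pad on its floor. Floor 6 mm, wall tops 26 mm above the bench, walls 8 to 10 mm thick. Origin: centre of underside, on the bench; z up. One end plate is black, the other white.
- start_plate: black end plate of the analyser rack, fixed, 80 x 18 mm, 36 mm high at its middle tab; marks the end where the row starts. Origin: centre of underside, 166 mm from the rack's origin, at the rack's +y or -y end.

How it is judged:
At the end, for the whole second after the job is handed in: Each small bottle stands upright (0.12 rad), released and at rest on the floor of its own rack pocket, within 15 mm of its centre in the rack's x and y; from the black plate on they follow the left-to-right order of the large containers of their colours, as they stood at the start (x of bottle_red in the frame of sample_rack between -0.015 and 0.015 m and z of bottle_red in the frame of sample_rack between 0 and 0.012 m and (y of bottle_red in the frame of sample_rack between 0.099 and 0.129 m or y of bottle_red in the frame of sample_rack between 0.023 and 0.053 m or y of bottle_red in the frame of sample_rack between -0.053 and -0.023 m or y of bottle_red in the frame of sample_rack between -0.129 and -0.099 m) and angle between each of bottle_red, bottle_yellow, bottle_green, bottle_blue's own z axis and vertical below 0.12 rad and linear speed of each of bottle_red, bottle_yellow, bottle_green, bottle_blue below 0.02 m/s and angular speed of each of bottle_red, bottle_yellow, bottle_green, bottle_blue below 0.3 rad/s and x of bottle_yellow in the frame of sample_rack between -0.015 and 0.015 m and z of bottle_yellow in the frame of sample_rack between 0 and 0.012 m and (y of bottle_yellow in the frame of sample_rack between 0.099 and 0.129 m or y of bottle_yellow in the frame of sample_rack between 0.023 and 0.053 m or y of bottle_yellow in the frame of sample_rack between -0.053 and -0.023 m or y of bottle_yellow in the frame of sample_rack between -0.129 and -0.099 m) and x of bottle_green in the frame of sample_rack between -0.015 and 0.015 m and z of bottle_green in the frame of sample_rack between 0 and 0.012 m and (y of bottle_green in the frame of sample_rack between 0.099 and 0.129 m or y of bottle_green in the frame of sample_rack between 0.023 and 0.053 m or y of bottle_green in the frame of sample_rack between -0.053 and -0.023 m or y of bottle_green in the frame of sample_rack between -0.129 and -0.099 m) and x of bottle_blue in the frame of sample_rack between -0.015 and 0.015 m and z of bottle_blue in the frame of sample_rack between 0 and 0.012 m and (y of bottle_blue in the frame of sample_rack between 0.099 and 0.129 m or y of bottle_blue in the frame of sample_rack between 0.023 and 0.053 m or y of bottle_blue in the frame of sample_rack between -0.053 and -0.023 m or y of bottle_blue in the frame of sample_rack between -0.129 and -0.099 m) and ((horizontal distance between field_red and field_yellow below 0.115 m and horizontal distance between bottle_red and bottle_yellow below 0.115 m) or (horizontal distance between field_red and field_yellow above 0.115 m and horizontal distance between bottle_red and bottle_yellow above 0.115 m)) and ((horizontal distance between field_red and field_green below 0.115 m and horizontal distance between bottle_red and bottle_green below 0.115 m) or (horizontal distance between field_red and field_green above 0.115 m and horizontal distance between bottle_red and bottle_green above 0.115 m)) and ((horizontal distance between field_red and field_blue below 0.115 m and horizontal distance between bottle_red and bottle_blue below 0.115 m) or (horizontal distance between field_red and field_blue above 0.115 m and horizontal distance between bottle_red and bottle_blue above 0.115 m)) and (horizontal distance between bottle_red and start_plate above 0.09 m or y of each of field_yellow, field_green, field_blue in the frame of field_red below 0 m) and ((horizontal distance between field_yellow and field_green below 0.115 m and horizontal distance between bottle_yellow and bottle_green below 0.115 m) or (horizontal distance between field_yellow and field_green above 0.115 m and horizontal distance between bottle_yellow and bottle_green above 0.115 m)) and ((horizontal distance between field_yellow and field_blue below 0.115 m and horizontal distance between bottle_yellow and bottle_blue below 0.115 m) or (horizontal distance between field_yellow and field_blue above 0.115 m and horizontal distance between bottle_yellow and bottle_blue above 0.115 m)) and (horizontal distance between bottle_yellow and start_plate above 0.09 m or y of each of field_red, field_green, field_blue in the frame of field_yellow below 0 m) and ((horizontal distance between field_green and field_blue below 0.115 m and horizontal distance between bottle_green and bottle_blue below 0.115 m) or (horizontal distance between field_green and field_blue above 0.115 m and horizontal distance between bottle_green and bottle_blue above 0.115 m)) and (horizontal distance between bottle_green and start_plate above 0.09 m or y of each of field_red, field_yellow, field_blue in the frame of field_green below 0 m) and (horizontal distance between bottle_blue and start_plate above 0.09 m or y of each of field_red, field_yellow, field_green in the frame of field_blue below 0 m)); the robot touches nothing.
It fails at once if a large field container is pushed more than 20 mm or tipped (distance of any of field_red, field_yellow, field_green, field_blue from where it was at the start of the episode above 0.02 m or angle between any of field_red, field_yellow, field_green, field_blue's own z axis and vertical above 0.5 rad).
It fails at once if a small bottle is tipped over (more than 0.7 rad) (angle between any of bottle_red, bottle_yellow, bottle_green, bottle_blue's own z axis and vertical above 0.7 rad).
It also fails if it takes over 120 s, if anything falls off the work surface, if the arm or the gripper's body presses on something with over 40 N, if the wrist force passes 120 N, or if a joint passes its speed limit or range.

### The arm

A 7-joint arm with a two-finger parallel gripper is mounted at the origin on the work surface. World frame = base frame: x ahead of the robot, y to its left, z up, the work surface at z = 0. Lengths are in m, angles in rad, forces in N, time in s.
With the tool pointing down it reaches from about 0.4 to 0.85 m from the base axis. Payload 6.9 kg.
Tool frame: the origin (TCP) lies midway between the tips of the shut fingers; the grasp point (between the pads) lies 19 mm behind it; z points along the fingers, y is the line along which they close (so a half turn about z gives the same grasp; the last joint's range is limited). The gripper opens to 85 mm and grips with 20 to 120 N. Pads are 22 mm wide; open, the fingers measure 114 mm over their backs; the gripper's body (76 mm by 85 mm) begins 54 mm behind the grasp point. The pads swing forward as they close: fully open they stand 13 mm farther back than shut.
Start: joints at [-0.996, 0.507, -0.238, 1.5, 0.126, 1.149, -0.155], TCP at [0.283, 0.557, 0.231] pointing down, gripper open.
Joint ranges: [-3.08, 3.08], [-0.24, 2.05], [-1.43, 1.35], [0, 2.5], [-1.52, 4.66], [0.17, 1.96], [-2.89, 2.89]. Speed limits (rad/s): [2.39, 2.39, 3.14, 3.14, 3.14, 3.14, 3.14].

### API

Orientations are given as [roll, pitch, yaw] about the fixed x, y, z axes, in that order (R = Rz(yaw) Ry(pitch) Rx(roll)).
In Python, from plant import readout, vision, order gives the robot as it stands.
- The arm moves only by the tool carry_out, never from a script. Its argument "moves" is a list that holds one entry, the list of rows, each a list of 7 numbers: the opening in per cent of the stroke, from 0 (shut) to 100 (fully open), then the shift along the tool's x, y, z each as a share of 0.1 m, from -1 to 1, then the turn, a rotation vector about the tool's x, y, z each as a share of 180 degrees, from -1 to 1. In form: [[[fingers, x, y, z, rx, ry, rz], ...]]. A call has 1 to 12 rows; each row is the pose to reach, as a shift and turn from the pose commanded when the call began, along the tool's axes at that moment, turning the shorter way round; what a row does not reach only later rows make up. A row lasts 1/8 s, in which the tool goes at most 62.5 mm and 10.7 degrees, less where a joint would pass 70% of its speed; a pose out of reach is approached as far as the arm can. A call with a number of a shift or a turn outside -1 to 1 is refused whole. A call with a gripper value outside its range is refused whole. The fingers move at their own pace and stop on an object; "newtons" is the grip in N (left out, the last holds). Time passes only in rows, so rows that repeat a pose let the fingers close. It gives the time, the measured TCP pose, the force, the opening and the grip force at its end, in the units of the state.
- readout.sense(): the state, without advancing time (a new reading comes with each control period).
- vision.snapshot(name): name is "side" or "top"; returns the picture (480x640x3 uint8, blue, green, red); there is no depth.
- vision.camera_model(name): a dict with "fx", "fy", "cx", "cy" (pixels), "R" (3x3) and "t" (3): a world point X has camera coordinates R X + t. Camera axes: x right, y down, z forward; pixel columns grow to the right and rows downward; lengths in m; the calibration is good to about 2 mm. A picture is of the moment at which its call begins. camera_model takes no time and is no camera call.
- order.close_job(): hands the job in; it is judged then, once.
The state is a dict: "time": time; "q": joint angles; "dq": joint speeds; "effort": joint torques, N m; "tcp_pos": TCP position; "orientation": TCP orientation; "ft_force": force on the tool from outside, world axes, zero at the start; "wrist_torque": the same for the moment, N m; "gripper_width": finger opening in m; "gripper_force": force on a finger pad.
Only numpy, scipy, OpenCV 4.12 (cv2) and the standard library are available. Lean on these libraries where they do the work, as an engineer would, in place of code of your own. Each camera call takes 0.05 s, during which the arm holds its last target. There are 200 camera calls.

## Working session

There is one attempt and no reset: what is moved stays moved. The work goes in short steps, Python scripts to look and compute and a tool call to move; the robot and the scene stay as the last step left them, time stands still between calls to the robot, and variables do not carry over. Pictures are saved under pics/ and viewed, at most 14 in all, crops included, and the job is handed in when it is done.

Besides the shell and the picture viewer there is one more tool, called as name([rows], argument=value, ...), one row to a line, values as JSON. carry_out: Moves the arm, as the interface text tells. Its arguments: {"type":"object","properties":{"moves":{"type":"array","items":{"type":"array","items":{"type":"array","items":{"type":"number"}}}},"newtons":{"type":"number"}},"required":["moves"]}

```bash
mkdir -p pics
python3 - <<'E'
from plant import readout, vision
import cv2
for n in("top","side"):
    cv2.imwrite(f"pics/{n}0.png",vision.snapshot(n)); print({k:(v.tolist() if hasattr(v,'tolist') else v) for k,v in vision.camera_model(n).items()})
s=readout.sense();print(s)
E
```

```text
{'fx': 449.060346425386, 'fy': 449.060346425386, 'cx': 318.6286531578415, 'cy': 246.61961224504552, 'R': [[0.010943254170311188, -0.9997867690494655, 0.017511756673581368], [-0.9846253449215886, -0.01382730009616401, -0.17413137543272703], [0.17433638554876218, -0.015336955554521766, -0.984566707982812]], 't': [-0.009485246440554746, 0.4657607380669104, 0.9463432644768683]}
{'fx': 517.9670426298568, 'fy': 517.9670426298568, 'cx': 308.20945557590096, 'cy': 241.22551376676546, 'R': [[0.9735245441690986, -0.22858189643692378, -0.000527751501941486], [-0.16139989062674454, -0.6857594957130961, -0.7097069742823403], [0.16186425549213523, 0.6910023376665373, -0.7044967935578963]], 't': [-0.47399049319333403, 0.13008282370315838, 1.0112994786268297]}
{'time': 0.1, 'q': array([-0.99547133,  0.50825957, -0.23754886,  1.50102065,  0.1256527 ,
        1.14892387, -0.15479048]), 'dq': array([-0.0014454 , -0.00145175, -0.00029148, -0.00447131, -0.00023525,
        0.00187846, -0.000932  ]), 'effort': array([-4.40121643e-03, -6.21836042e+01, -2.19461046e+00, -2.50206506e+01,
        1.25378350e-02,  7.83155614e-03,  3.23712709e-05]), 'tcp_pos': array([0.28279443, 0.5568514 , 0.23051782]), 'orientation': array([-3.13996413e+00, -2.00872438e-05,  2.67178325e+00]), 'ft_force': array([ 0.14918476, -0.17758351,  0.4614798 ]), 'wrist_torque': array([ 0.01237945, -0.01293392,  0.04678599]), 'gripper_force': 0.0, 'gripper_width': 0.08529485984981597}
```

View pics/top0.png

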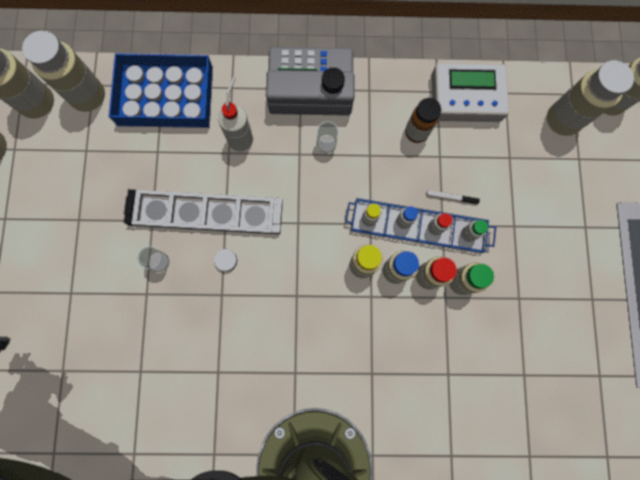

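View pics/side0.png

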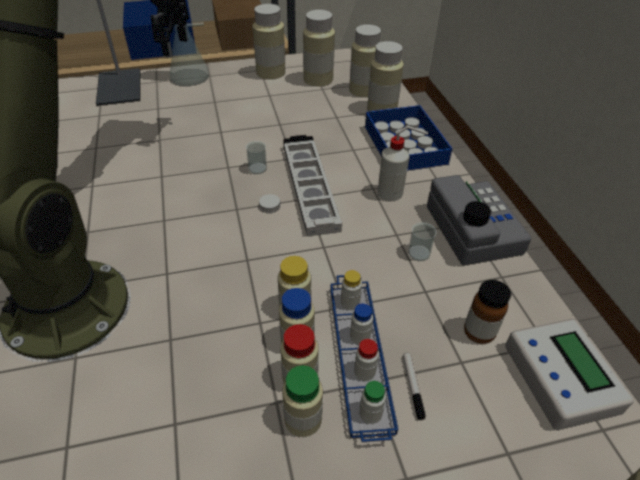

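The top view shows the caps at about yellow (373,212), blue (409,216), red (443,221) and green (479,228). From left to right the order is yellow, blue, red, green. The black plate is at (131,206), the +y end, and the pads are at about (155,209), (189,211), (222,213) and (255,216). The side view agrees.

```bash
cat > h.py <<'E'
import numpy as np, cv2
from plant import vision, readout
def ray(n,uv,z):
    m=vision.camera_model(n);R=np.array(m["R"]);t=np.array(m["t"])
    d=R.T@np.array([(uv[0]-m["cx"])/m["fx"],(uv[1]-m["cy"])/m["fy"],1]);c=-R.T@t
    return (c+d*(z-c[2])/d[2])[:2]
def proj(n,X):
    m=vision.camera_model(n);p=np.array(m["R"])@X+np.array(m["t"])
    return np.array([m["fx"]*p[0]/p[2]+m["cx"],m["fy"]*p[1]/p[2]+m["cy"]])
HUE=dict(yellow=(22,35),blue=(105,125),red=(0,8),green=(50,85))
def blobs(img,c,sat=130):
    h=cv2.cvtColor(img,cv2.COLOR_BGR2HSV);lo,hi=HUE[c]
    m=cv2.inRange(h,(lo,sat,60),(hi,255,255))
    if c=="red": m|=cv2.inRange(h,(174,sat,60),(180,255,255))
    n,l,s,ce=cv2.connectedComponentsWithStats(m)
    return [(int(s[i,4]),ce[i].round(1).tolist()) for i in range(1,n) if s[i,4]>40]
E
python3 - <<'E'
from h import *
T=cv2.imread("pics/top0.png");S=cv2.imread("pics/side0.png")
for c in HUE:
    for n,I in(("top",T),("side",S)):
        print(c,n,[(a,p,ray(n,p,.079).round(4).tolist()) for a,p in blobs(I,c)])
# dark pads
g=cv2.cvtColor(T,cv2.COLOR_BGR2GRAY)
for u,v in((155,209),(189,211),(222,213),(255,216)):
    w=g[v-13:v+14,u-13:u+14]; print(w[13].tolist())
    _,m=cv2.threshold(w,0,255,cv2.THRESH_BINARY_INV+cv2.THRESH_OTSU)
    n,l,s,ce=cv2.connectedComponentsWithStats(m);i=l[13,13]
    p=ce[i]+[u-13,v-13];print(s[i],p,ray("top",p,.006))
big=lambda I:cv2.resize(I,None,fx=4,fy=4,interpolation=cv2.INTER_CUBIC)
a=big(T[180:245,115:295]);b=big(T[190:255,335:515]);cv2.imwrite("pics/c1.png",np.vstack([a,b]))
E
```

```text
yellow top [(149, [373.1, 210.7], [0.5391, -0.1192]), (485, [368.5, 257.1], [0.4381, -0.1085])]
yellow side [(617, [293.6, 269.6], [0.4413, -0.0739]), (196, [351.9, 278.0], [0.5422, -0.1192])]
blue top [(1577, [159.8, 91.1], [0.8071, 0.3558]), (340, [155.6, 81.5], [0.8302, 0.3669]), (144, [183.9, 75.9], [0.8452, 0.3046]), (158, [411.2, 212.8], [0.5357, -0.2012]), (109, [405.2, 238.3], [0.4797, -0.187]), (45, [467.0, 248.5], [0.4595, -0.3182]), (454, [405.8, 263.3], [0.426, -0.1871])]
blue side [(681, [137.9, 12.9], [0.1573, 1.2622]), (54, [443.7, 148.4], [0.8784, 0.2295]), (239, [364.2, 309.1], [0.5425, -0.1936]), (530, [295.8, 299.6], [0.4301, -0.1453]), (314, [382.4, 399.3], [0.5173, -0.3643]), (164, [344.4, 385.5], [0.4675, -0.3287])]
red top [(164, [229.2, 110.6], [0.7635, 0.1992]), (152, [444.5, 219.9], [0.5211, -0.2726]), (513, [443.0, 269.6], [0.4137, -0.2653])]
red side [(98, [397.6, 141.3], [0.7801, 0.2839]), (780, [299.3, 339.2], [0.4179, -0.229]), (263, [368.0, 347.6], [0.5245, -0.271])]
green top [(481, [474.0, 78.5], [0.8529, -0.3527]), (157, [480.3, 226.5], [0.5078, -0.
[... 283 characters left out ...]
4   4  21  20 325] [155.72307692 209.67692308] [0.5529181  0.37081704]
[177, 176, 159, 140, 129, 126, 127, 127, 128, 124, 127, 128, 128, 127, 127, 126, 127, 126, 126, 127, 126, 127, 134, 152, 169, 176, 178]
[  0   0  27  24 406] [188.9408867  208.91871921] [0.55589372 0.29504341]
[178, 176, 164, 143, 132, 128, 129, 129, 128, 129, 130, 131, 131, 128, 132, 132, 132, 130, 130, 131, 131, 131, 138, 157, 172, 178, 180]
[  0   0  27  24 405] [221.88148148 210.97777778] [0.55218872 0.21933549]
[178, 179, 165, 146, 133, 133, 132, 133, 132, 132, 133, 135, 134, 134, 133, 135, 135, 134, 134, 134, 134, 135, 142, 158, 172, 172, 166]
[  0   0  27  23 380] [254.84736842 213.67631579] [0.54696684 0.14343996]
```

View pics/c1.png

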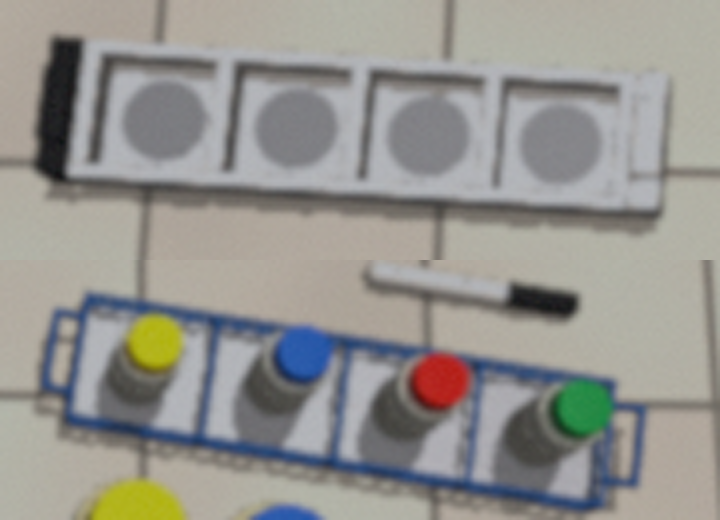

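Run:
```python
from h import *
cv=lambda x,y,ox,oy:((x+.5)/4-.5+ox,(y+.5)/4-.5+oy)
P=np.array([ray("top",cv(x,y,115,180),.006) for x,y in((164,120),(296,128),(428,136),(560,144))])
B=np.array([ray("top",cv(x,y-260,335,190),.086) for x,y in((155,342),(303,354),(441,380),(584,407))])
k=np.array([1.5,.5,-.5,-1.5])
print(B.round(4).tolist())
S=[ray("side",p,.079) for p in((351.9,278),(364.2,309.1),(368,347.6),(374.5,389.8))]
for n,A in(("pads",P),("top",B),("side",np.array(S))):
    c=A.mean(0);s=(k@A)/(k@k);print(n,A.round(4).tolist(),"fit",(c+np.outer(k,s)).round(4).tolist(),"pitch",np.hypot(*s),"yaw",np.pi/2-np.arctan2(s[0],s[1]))
```

```text
[[0.5385, -0.1188], [0.5331, -0.1978], [0.52, -0.2712], [0.5064, -0.3471]]
pads [[0.553, 0.371], [0.5495, 0.2954], [0.5459, 0.2196], [0.5423, 0.1438]] fit [[0.553, 0.3711], [0.5495, 0.2953], [0.5459, 0.2196], [0.5424, 0.1438]] pitch 0.0758383813138892 yaw 1.5238043253880413
top [[0.5385, -0.1188], [0.5331, -0.1978], [0.52, -0.2712], [0.5064, -0.3471]] fit [[0.5409, -0.12], [0.53, -0.1958], [0.5191, -0.2717], [0.5081, -0.3475]] pitch 0.07661416015833886 yaw 1.4275885635434769
side [[0.5422, -0.1192], [0.5425, -0.1936], [0.5245, -0.271], [0.5106, -0.3464]] fit [[0.5469, -0.1187], [0.5356, -0.1946], [0.5243, -0.2705], [0.513, -0.3464]] pitch 0.0767506481222758 yaw 1.4232745670506495
```

carry_out([
  [[100,-0.5,0,0,0,0,0.06],[100,-1,0,0,0,0,0.12],[100,-1,0,0,0,0,0.18],[100,-1,0,0,0,0,0.24],[100,-1,0,0,0,0,0.3],[100,-1,0,0,0,0,0.35],[100,-1,0,0,0,0,0.35]],
], newtons=40)

```text
time: 0.98
tcp_pos: [0.3718, 0.5119, 0.2308]
orientation: [-3.141, 0.001, 1.574]
ft_force: [0.5, -0.2, 0.3]
gripper_width: 0.0852
gripper_force: 0.0
```

carry_out([
  [[100,-0.5,0.25,0,0,0,0],[100,-1,0.5,0,0,0,0],[100,-1,0.5,0,0,0,0]],
])

```text
time: 1.35
tcp_pos: [0.4256, 0.4067, 0.2316]
orientation: [3.14, 0.003, 1.568]
ft_force: [0.6, 0.4, 0.1]
gripper_width: 0.0855
gripper_force: 0.0
```

carry_out([
  [[100,-0.5,0.25,0,0,0,0],[100,-1,0.5,0,0,0,0],[100,-1,0.5,0,0,0,0]],
])

```text
time: 1.72
tcp_pos: [0.4749, 0.3074, 0.2314]
orientation: [3.14, 0.002, 1.568]
ft_force: [-0.5, 0.1, 0.2]
gripper_width: 0.0852
gripper_force: 0.0
```

carry_out([
  [[100,-0.5,0.25,0,0,0,0],[100,-1,0.5,0,0,0,0],[100,-1,0.5,0,0,0,0]],
])

```text
time: 2.1
tcp_pos: [0.5245, 0.208, 0.2313]
orientation: [3.141, 0.002, 1.568]
ft_force: [-0.1, 0.9, 0.3]
gripper_width: 0.0855
gripper_force: 0.0
```

carry_out([
  [[100,-0.5,0.1,0,0,0,0],[100,-1,0.18,0,0,0,0],[100,-1,0.18,0,0,0,0]],
])

```text
time: 2.48
tcp_pos: [0.5412, 0.1091, 0.2314]
orientation: [3.141, 0.002, 1.569]
ft_force: [0.2, 0.1, 0.8]
gripper_width: 0.0855
gripper_force: 0.0
```

carry_out([
  [[100,-0.5,0,0,0,0,0],[100,-1,0,0,0,0,0],[100,-1,0,0,0,0,0]],
])

```text
time: 2.85
tcp_pos: [0.5408, 0.0098, 0.2314]
orientation: [3.142, 0.001, 1.57]
ft_force: [0.4, 1.6, 0.4]
gripper_width: 0.0856
gripper_force: 0.0
```

carry_out([
  [[100,-0.5,0,0,0,0,0],[100,-1,0,0,0,0,0],[100,-1,0,0,0,0,0]],
])

```text
time: 3.22
tcp_pos: [0.5411, -0.0898, 0.2313]
orientation: [3.142, 0.001, 1.57]
ft_force: [0.2, 1.3, 0.4]
gripper_width: 0.0849
gripper_force: 0.0
```

carry_out([
  [[80,-0.3,0,0.4,0,0,0],[80,-0.3,0,0.8,0,0,0],[80,-0.3,0,1,0,0,0],[80,-0.3,0,1,0,0,0]],
])

```text
time: 3.72
tcp_pos: [0.5408, -0.1144, 0.1297]
orientation: [-3.138, -0.002, 1.576]
ft_force: [0.5, 0.4, 1.2]
gripper_width: 0.0685
gripper_force: 0.0
```

carry_out([
  [[80,0,0,0.3,0,0,0],[80,0,0,0.6,0,0,0],[80,0,0,0.8,0,0,0],[80,0,0,0.97,0,0,0],[80,0,0,0.97,0,0,0]],
])

```text
time: 4.35
tcp_pos: [0.5415, -0.116, 0.0343]
orientation: [-3.141, -0.001, 1.575]
ft_force: [-0.3, -0.7, -0.0]
gripper_width: 0.0681
gripper_force: 0.0
```

Run:
```python
from h import *
I=vision.snapshot("side");cv2.imwrite("pics/s1.png",cv2.resize(I[190:450,220:480],None,fx=2.3,fy=2.3,interpolation=cv2.INTER_CUBIC))
```

```text
(no output)
```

View pics/s1.png

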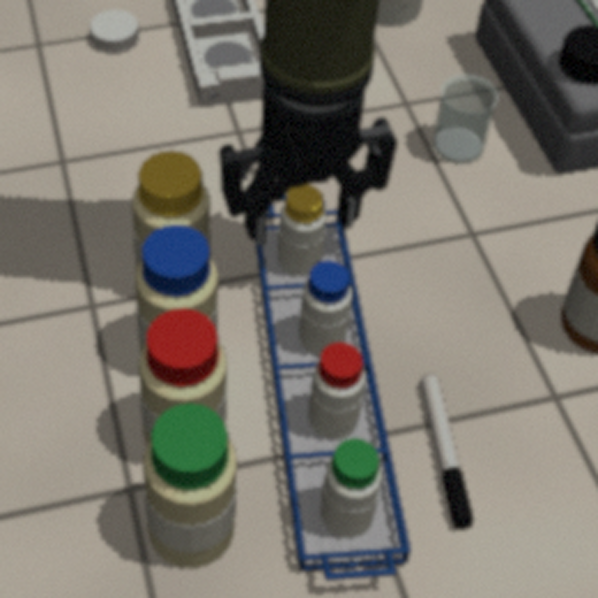

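The yellow bottle stands between the open fingers and clear of its neighbours. I'll grip it and lift.

carry_out([
  [[0,0,0,0,0,0,0],[0,0,0,0,0,0,0],[0,0,0,0,0,0,0],[0,0,0,0,0,0,0],[0,0,0,0,0,0,0]],
], newtons=40)

```text
time: 5.03
tcp_pos: [0.5417, -0.1176, 0.0355]
orientation: [3.14, -0.0, 1.572]
ft_force: [-0.2, 1.1, 5.0]
gripper_width: 0.0363
gripper_force: 39.6
```

carry_out([
  [[0,0,0,-0.1,0,0,0],[0,0,0,-0.3,0,0,0],[0,0,0,-0.6,0,0,0],[0,0,0,-0.9,0,0,0],[0,0,0,-0.9,0,0,0]],
])

```text
time: 5.65
tcp_pos: [0.5425, -0.1182, 0.1272]
orientation: [3.137, 0.001, 1.572]
ft_force: [-0.3, -0.4, -0.7]
gripper_width: 0.0369
gripper_force: 40.2
```

carry_out([
  [[0,0.3,0,0,0,0,0],[0,0.7,0,0,0,0,0],[0,1,0,0,0,0,0]],
])

```text
time: 6.02
tcp_pos: [0.5402, -0.016, 0.1237]
orientation: [-3.14, -0.001, 1.573]
ft_force: [-0.3, -0.8, -0.3]
gripper_width: 0.0373
gripper_force: 40.2
```

carry_out([
  [[0,0.4,0,0,0,0,0],[0,0.8,0,0,0,0,0],[0,1,0,0,0,0,0]],
])

```text
time: 6.4
tcp_pos: [0.5401, 0.0847, 0.1237]
orientation: [-3.14, -0.001, 1.575]
ft_force: [-0.3, 0.1, -1.4]
gripper_width: 0.0368
gripper_force: 40.2
```

carry_out([
  [[0,0.4,0,0,0,0,0],[0,0.8,0,0,0,0,0],[0,1,0,0,0,0,0]],
])

```text
time: 6.78
tcp_pos: [0.5402, 0.1838, 0.1239]
orientation: [-3.141, -0.0, 1.574]
ft_force: [-0.1, -0.1, -0.1]
gripper_width: 0.0367
gripper_force: 40.2
```

carry_out([
  [[0,0.4,0,0,0,0,0],[0,0.8,0.05,0,0,0,0],[0,1,0.1,0,0,0,0]],
])

```text
time: 7.15
tcp_pos: [0.5505, 0.2833, 0.1239]
orientation: [-3.141, 0.0, 1.573]
ft_force: [0.0, -0.2, -0.7]
gripper_width: 0.037
gripper_force: 40.2
```

carry_out([
  [[0,0.4,0,0,0,0,0],[0,0.7,0,0,0,0,0],[0,0.9,0,0,0,0,0],[0,0.9,0,0,0,0,0],[0,0.9,0,0,0,0,0]],
])

```text
time: 7.78
tcp_pos: [0.551, 0.3699, 0.1242]
orientation: [3.141, 0.002, 1.57]
ft_force: [0.0, -0.6, -0.7]
gripper_width: 0.0368
gripper_force: 40.2
```

carry_out([
  [[0,0,0.02,0.3,0,0,0],[0,0,0.02,0.55,0,0,0],[0,0,0.02,0.75,0,0,0],[0,0,0.02,0.85,0,0,0],[0,0,0.02,0.89,0,0,0],[0,0,0.02,0.89,0,0,0]],
])

```text
time: 8.52
tcp_pos: [0.553, 0.3718, 0.0361]
orientation: [3.14, -0.0, 1.571]
ft_force: [0.0, 0.3, -1.3]
gripper_width: 0.0371
gripper_force: 40.2
```

Run:
```python
from h import *
I=vision.snapshot("side");T=vision.snapshot("top");cv2.imwrite("pics/s2.png",np.hstack([cv2.resize(J,(400,400),interpolation=cv2.INTER_CUBIC) for J in(I[90:240,240:390],T[130:280,100:250])]))
s=readout.sense();print(s["tcp_pos"],s["ft_force"])
```

```text
[0.552887   0.37226078 0.03609117] [ 0.03430006  0.21263414 -0.85248298]
```

View pics/s2.png

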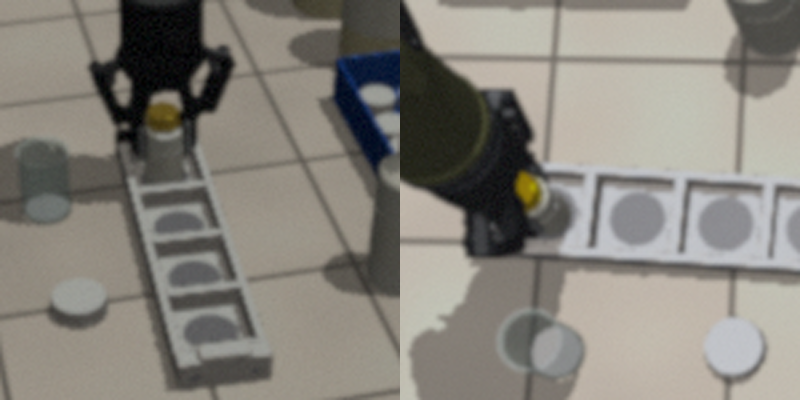

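The side view shows the bottle upright inside the pocket nearest the black plate. I'll release it and go up.

carry_out([
  [[0,0,0,0.01,0,0,0],[80,0,0,0.01,0,0,0],[80,0,0,0.01,0,0,0],[80,0,0,0.01,0,0,0],[80,0,0,0.01,0,0,0],[80,0,0,-0.2,0,0,0],[80,0,0,-0.6,0,0,0],[80,0,0,-0.9,0,0,0]],
])

```text
time: 9.62
tcp_pos: [0.5526, 0.3724, 0.1267]
orientation: [3.141, -0.0, 1.572]
ft_force: [0.9, 1.0, -0.0]
gripper_width: 0.0681
gripper_force: 0.0
```

carry_out([
  [[80,-0.5,0,0,0,0,0],[80,-1,0,0,0,0,0],[80,-1,0,0,0,0,0]],
])

```text
time: 10.0
tcp_pos: [0.5534, 0.2665, 0.1258]
orientation: [3.141, 0.003, 1.565]
ft_force: [0.5, 0.8, 0.5]
gripper_width: 0.0685
gripper_force: 0.0
```

carry_out([
  [[80,-0.5,0,0,0,0,0],[80,-1,0,0,0,0,0],[80,-1,0,0,0,0,0]],
])

```text
time: 10.38
tcp_pos: [0.5532, 0.1677, 0.1256]
orientation: [3.141, 0.002, 1.566]
ft_force: [0.1, 1.0, 0.2]
gripper_width: 0.0679
gripper_force: 0.0
```

carry_out([
  [[80,-0.5,0,0,0,0,0],[80,-1,0,0,0,0,0],[80,-1,0,0,0,0,0]],
])

```text
time: 10.75
tcp_pos: [0.5532, 0.0686, 0.1255]
orientation: [3.141, 0.002, 1.567]
ft_force: [-0.1, -0.3, 0.0]
gripper_width: 0.0685
gripper_force: 0.0
```

Run:
```python
from h import *
T=vision.snapshot("top");S=vision.snapshot("side")
for c in HUE: print(c,[(a,ray("top",p,.079).round(4).tolist()) for a,p in blobs(T,c) if a<200],[(a,ray("side",p,.079).round(4).tolist()) for a,p in blobs(S,c) if a<320])
```

```text
yellow [(163, [0.5515, 0.3701])] [(89, [0.5541, 0.3731])]
blue [(150, [0.5355, -0.1999]), (116, [0.4824, -0.1694]), (45, [0.4597, -0.3165])] [(72, [0.3283, 1.2322]), (126, [0.8778, 0.2712]), (87, [0.7723, 0.4168]), (242, [0.5419, -0.1948]), (253, [0.5262, -0.353]), (139, [0.4658, -0.3401]), (44, [0.4724, -0.4125])]
red [(153, [0.5211, -0.2723])] [(114, [0.7788, 0.2811]), (279, [0.5239, -0.2717])]
green [(157, [0.5078, -0.3491])] [(255, [0.5104, -0.3467])]
```

carry_out([
  [[80,-0.5,0,0,0,0,0],[80,-1,-0.1,0,0,0,0],[80,-1,-0.15,0,0,0,0]],
])

```text
time: 11.22
tcp_pos: [0.5378, -0.0303, 0.1253]
orientation: [3.142, 0.001, 1.568]
ft_force: [-0.6, 1.1, -0.2]
gripper_width: 0.0682
gripper_force: 0.0
```

carry_out([
  [[80,-0.5,0,0,0,0,0],[80,-1,0,0,0,0,0],[80,-1,0,0,0,0,0]],
])

```text
time: 11.6
tcp_pos: [0.5386, -0.13, 0.1254]
orientation: [3.141, 0.001, 1.569]
ft_force: [-0.4, 1.2, 0.0]
gripper_width: 0.0681
gripper_force: 0.0
```

carry_out([
  [[80,-0.4,0,0,0,0,0],[80,-0.68,0,0,0,0,0],[80,-0.68,0,0,0,0,0],[80,-0.68,0,0,0,0,0],[80,-0.68,0,0,0,0,0]],
])

```text
time: 12.22
tcp_pos: [0.5387, -0.1933, 0.1252]
orientation: [3.142, -0.001, 1.575]
ft_force: [0.1, 0.9, -0.9]
gripper_width: 0.0679
gripper_force: 0.0
```

carry_out([
  [[80,-0.03,0,0,0,0,0],[80,-0.03,0,0.3,0,0,0],[80,-0.03,0,0.6,0,0,0],[80,-0.03,0,0.8,0,0,0],[80,-0.03,0,0.91,0,0,0],[80,-0.03,0,0.91,0,0,0],[0,-0.03,0,0.91,0,0,0],[0,-0.03,0,0.91,0,0,0],[0,-0.03,0,0.91,0,0,0],[0,-0.03,0,0.91,0,0,0],[0,-0.03,0,0.91,0,0,0]],
])

```text
time: 13.6
tcp_pos: [0.5385, -0.199, 0.0353]
orientation: [3.14, 0.0, 1.572]
ft_force: [-1.9, 0.9, 5.3]
gripper_width: 0.0371
gripper_force: 40.0
```

carry_out([
  [[0,0,0,-0.1,0,0,0],[0,0,0,-0.3,0,0,0],[0,0,0,-0.6,0,0,0],[0,0,0,-0.9,0,0,0],[0,0,0,-0.9,0,0,0]],
])

```text
time: 14.22
tcp_pos: [0.5396, -0.1994, 0.127]
orientation: [3.137, 0.002, 1.572]
ft_force: [-1.0, -0.2, -1.3]
gripper_width: 0.0367
gripper_force: 40.2
```

carry_out([
  [[0,0.3,0,0,0,0,0],[0,0.7,0,0,0,0,0],[0,1,0,0,0,0,0]],
])

```text
time: 14.6
tcp_pos: [0.5374, -0.0968, 0.1235]
orientation: [-3.14, -0.001, 1.573]
ft_force: [0.8, -0.5, -0.9]
gripper_width: 0.0373
gripper_force: 40.2
```

carry_out([
  [[0,0.4,0,0,0,0,0],[0,0.8,0,0,0,0,0],[0,1,0,0,0,0,0]],
])

```text
time: 14.98
tcp_pos: [0.5371, 0.0042, 0.1235]
orientation: [-3.14, -0.001, 1.575]
ft_force: [-0.8, -0.9, 0.4]
gripper_width: 0.0369
gripper_force: 40.2
```

carry_out([
  [[0,0.4,0,0,0,0,0],[0,0.8,0,0,0,0,0],[0,1,0,0,0,0,0]],
])

```text
time: 15.35
tcp_pos: [0.537, 0.1037, 0.1236]
orientation: [-3.14, -0.0, 1.575]
ft_force: [0.4, -0.7, -0.1]
gripper_width: 0.0372
gripper_force: 40.2
```

carry_out([
  [[0,0.4,0,0,0,0,0],[0,0.8,0.05,0,0,0,0],[0,1,0.1,0,0,0,0]],
])

```text
time: 15.72
tcp_pos: [0.5473, 0.2029, 0.1238]
orientation: [-3.141, 0.0, 1.574]
ft_force: [0.2, -0.6, -1.6]
gripper_width: 0.0368
gripper_force: 40.2
```

carry_out([
  [[0,0.4,0,0,0,0,0],[0,0.7,0,0,0,0,0],[0,0.95,0,0,0,0,0],[0,0.95,0,0,0,0,0],[0,0.95,0,0,0,0,0]],
])

```text
time: 16.35
tcp_pos: [0.5478, 0.2944, 0.1241]
orientation: [-3.141, 0.002, 1.571]
ft_force: [-0.2, -1.1, -0.4]
gripper_width: 0.0368
gripper_force: 40.2
```

carry_out([
  [[0,0,0.02,0.3,0,0,0],[0,0,0.02,0.55,0,0,0],[0,0,0.02,0.75,0,0,0],[0,0,0.02,0.85,0,0,0],[0,0,0.02,0.89,0,0,0],[0,0,0.02,0.89,0,0,0],[0,0,0.02,0.9,0,0,0]],
])

```text
time: 17.23
tcp_pos: [0.5501, 0.2963, 0.0353]
orientation: [3.14, -0.001, 1.572]
ft_force: [-2.8, -1.1, 12.3]
gripper_width: 0.037
gripper_force: 41.2
```

carry_out([
  [[80,0,0,0,0,0,0],[80,0,0,0,0,0,0],[80,0,0,0,0,0,0],[80,0,0,0,0,0,0],[80,0,0,-0.2,0,0,0],[80,0,0,-0.6,0,0,0],[80,0,0,-0.9,0,0,0]],
])

```text
time: 18.1
tcp_pos: [0.5497, 0.2963, 0.1257]
orientation: [3.141, -0.0, 1.572]
ft_force: [1.2, 1.3, 0.4]
gripper_width: 0.0682
gripper_force: 0.0
```

carry_out([
  [[80,-0.5,0,0,0,0,0],[80,-1,0,0,0,0,0],[80,-1,0,0,0,0,0]],
])

```text
time: 18.48
tcp_pos: [0.5501, 0.1907, 0.1247]
orientation: [3.141, 0.003, 1.565]
ft_force: [0.4, -0.1, 0.6]
gripper_width: 0.0684
gripper_force: 0.0
```

carry_out([
  [[80,-0.5,0,0,0,0,0],[80,-1,0,0,0,0,0],[80,-1,0,0,0,0,0]],
])

```text
time: 18.85
tcp_pos: [0.55, 0.0918, 0.1245]
orientation: [3.141, 0.002, 1.566]
ft_force: [0.5, 0.3, -0.2]
gripper_width: 0.0681
gripper_force: 0.0
```

carry_out([
  [[80,-0.5,0,0,0,0,0],[80,-1,0,0,0,0,0],[80,-1,0,0,0,0,0]],
])

```text
time: 19.23
tcp_pos: [0.55, -0.0074, 0.1244]
orientation: [3.141, 0.002, 1.567]
ft_force: [0.5, 0.1, -0.3]
gripper_width: 0.0682
gripper_force: 0.0
```

Run:
```python
from h import *
T=vision.snapshot("top");S=vision.snapshot("side")
for c in HUE: print(c,[(a,ray("top",p,.079).round(4).tolist()) for a,p in blobs(T,c) if a<200],[(a,ray("side",p,.079).round(4).tolist()) for a,p in blobs(S,c) if a<320])
```

```text
yellow [(163, [0.5515, 0.3701])] [(88, [0.5545, 0.3726])]
blue [(157, [0.5485, 0.2959]), (58, [0.4735, -0.2267]), (45, [0.4597, -0.3171])] [(73, [0.3278, 1.2351]), (109, [0.8848, 0.2782]), (47, [0.7983, 0.4298]), (83, [0.5535, 0.3026]), (309, [0.5297, -0.331]), (147, [0.4659, -0.3392])]
red [(163, [0.7632, 0.1994]), (153, [0.5211, -0.2723])] [(111, [0.779, 0.2815]), (274, [0.5239, -0.2721])]
green [(159, [0.5078, -0.3489])] [(255, [0.5104, -0.3465])]
```

carry_out([
  [[80,-0.5,-0.1,0,0,0,0],[80,-1,-0.27,0,0,0,0],[80,-1,-0.27,0,0,0,0]],
])

```text
time: 19.7
tcp_pos: [0.5221, -0.1063, 0.1244]
orientation: [-3.141, 0.001, 1.568]
ft_force: [0.6, 0.9, 0.1]
gripper_width: 0.068
gripper_force: 0.0
```

carry_out([
  [[80,-0.5,0,0,0,0,0],[80,-1,0,0,0,0,0],[80,-1,0,0,0,0,0]],
])

```text
time: 20.08
tcp_pos: [0.5237, -0.206, 0.1243]
orientation: [3.141, 0.002, 1.569]
ft_force: [0.1, 0.3, -0.9]
gripper_width: 0.0683
gripper_force: 0.0
```

carry_out([
  [[80,-0.4,0,0,0,0,0],[80,-0.66,0,0,0,0,0],[80,-0.66,0,0,0,0,0],[80,-0.66,0,0,0,0,0],[80,-0.66,0,0,0,0,0]],
])

```text
time: 20.7
tcp_pos: [0.524, -0.2674, 0.1242]
orientation: [3.142, -0.001, 1.575]
ft_force: [0.0, -0.3, -0.8]
gripper_width: 0.0688
gripper_force: 0.0
```

carry_out([
  [[80,-0.02,-0.01,0,0,0,0],[80,-0.02,-0.01,0.3,0,0,0],[80,-0.02,-0.01,0.6,0,0,0],[80,-0.02,-0.01,0.8,0,0,0],[80,-0.02,-0.01,0.9,0,0,0],[80,-0.02,-0.01,0.9,0,0,0],[0,-0.02,-0.01,0.9,0,0,0],[0,-0.02,-0.01,0.9,0,0,0],[0,-0.02,-0.01,0.9,0,0,0],[0,-0.02,-0.01,0.9,0,0,0],[0,-0.02,-0.01,0.9,0,0,0]],
])

```text
time: 22.08
tcp_pos: [0.5228, -0.2721, 0.0353]
orientation: [3.14, 0.001, 1.572]
ft_force: [-0.8, -0.2, 6.4]
gripper_width: 0.037
gripper_force: 40.4
```

carry_out([
  [[0,0,0,-0.1,0,0,0],[0,0,0,-0.3,0,0,0],[0,0,0,-0.6,0,0,0],[0,0,0,-0.9,0,0,0],[0,0,0,-0.9,0,0,0]],
])

```text
time: 22.7
tcp_pos: [0.5235, -0.2726, 0.1271]
orientation: [3.137, 0.002, 1.572]
ft_force: [-0.7, 0.1, -1.6]
gripper_width: 0.0365
gripper_force: 40.2
```

carry_out([
  [[0,0.3,0,0,0,0,0],[0,0.7,0,0,0,0,0],[0,1,0,0,0,0,0]],
])

```text
time: 23.08
tcp_pos: [0.5214, -0.1698, 0.1234]
orientation: [-3.14, -0.001, 1.573]
ft_force: [-0.9, 0.3, -0.2]
gripper_width: 0.0364
gripper_force: 40.1
```

carry_out([
  [[0,0.4,0,0,0,0,0],[0,0.8,0,0,0,0,0],[0,1,0,0,0,0,0]],
])

```text
time: 23.45
tcp_pos: [0.5213, -0.0689, 0.1235]
orientation: [-3.14, -0.001, 1.575]
ft_force: [0.2, -0.7, -0.9]
gripper_width: 0.0369
gripper_force: 40.1
```

carry_out([
  [[0,0.4,0,0,0,0,0],[0,0.8,0,0,0,0,0],[0,1,0,0,0,0,0]],
])

```text
time: 23.82
tcp_pos: [0.521, 0.0309, 0.1235]
orientation: [-3.14, -0.001, 1.575]
ft_force: [0.9, -0.5, -1.4]
gripper_width: 0.0368
gripper_force: 40.1
```

carry_out([
  [[0,0.4,0.1,0,0,0,0],[0,0.8,0.15,0,0,0,0],[0,1,0.21,0,0,0,0]],
])

```text
time: 24.2
tcp_pos: [0.542, 0.1307, 0.1235]
orientation: [-3.14, -0.0, 1.575]
ft_force: [0.8, 0.5, -0.8]
gripper_width: 0.0366
gripper_force: 40.2
```

carry_out([
  [[0,0.4,0,0,0,0,0],[0,0.7,0,0,0,0,0],[0,0.92,0,0,0,0,0],[0,0.92,0,0,0,0,0],[0,0.92,0,0,0,0,0]],
])

```text
time: 24.82
tcp_pos: [0.5427, 0.2184, 0.1241]
orientation: [-3.141, 0.001, 1.571]
ft_force: [-0.6, -0.4, -1.0]
gripper_width: 0.0371
gripper_force: 40.2
```

carry_out([
  [[0,0,0.03,0.3,0,0,0],[0,0,0.03,0.55,0,0,0],[0,0,0.03,0.75,0,0,0],[0,0,0.03,0.85,0,0,0],[0,0,0.03,0.89,0,0,0],[0,0,0.03,0.89,0,0,0],[0,0,0.03,0.895,0,0,0]],
])

```text
time: 25.7
tcp_pos: [0.5461, 0.2202, 0.0355]
orientation: [3.14, -0.0, 1.572]
ft_force: [0.8, 0.0, -1.8]
gripper_width: 0.0367
gripper_force: 40.2
```

carry_out([
  [[80,0,0,0,0,0,0],[80,0,0,0,0,0,0],[80,0,0,0,0,0,0],[80,0,0,0,0,0,0],[80,0,0,-0.2,0,0,0],[80,0,0,-0.6,0,0,0],[80,0,0,-0.9,0,0,0]],
])

```text
time: 26.58
tcp_pos: [0.5458, 0.2203, 0.1262]
orientation: [3.141, -0.0, 1.572]
ft_force: [0.2, -0.5, -0.5]
gripper_width: 0.0681
gripper_force: 0.0
```

carry_out([
  [[80,-0.5,0,0,0,0,0],[80,-1,0,0,0,0,0],[80,-1,0,0,0,0,0]],
])

```text
time: 26.95
tcp_pos: [0.5459, 0.1149, 0.1252]
orientation: [3.141, 0.003, 1.565]
ft_force: [0.7, 0.3, -0.4]
gripper_width: 0.0683
gripper_force: 0.0
```

carry_out([
  [[80,-0.5,0,0,0,0,0],[80,-1,0,0,0,0,0],[80,-1,0,0,0,0,0]],
])

```text
time: 27.32
tcp_pos: [0.5458, 0.0158, 0.125]
orientation: [3.141, 0.002, 1.566]
ft_force: [0.4, 0.7, 0.5]
gripper_width: 0.0684
gripper_force: 0.0
```

carry_out([
  [[80,-0.5,0,0,0,0,0],[80,-1,0,0,0,0,0],[80,-1,0,0,0,0,0]],
])

```text
time: 27.7
tcp_pos: [0.5459, -0.0834, 0.1249]
orientation: [3.141, 0.002, 1.567]
ft_force: [0.6, 0.9, -0.2]
gripper_width: 0.0679
gripper_force: 0.0
```

Run:
```python
from h import *
T=vision.snapshot("top");S=vision.snapshot("side")
for c in HUE: print(c,[(a,ray("top",p,.079).round(4).tolist()) for a,p in blobs(T,c) if a<200],[(a,ray("side",p,.079).round(4).tolist()) for a,p in blobs(S,c) if a<320])
```

```text
yellow [(163, [0.5515, 0.3701])] [(89, [0.5543, 0.3731])]
blue [(150, [0.8044, 0.3481]), (155, [0.5485, 0.2959]), (48, [0.4595, -0.3176])] [(75, [0.3276, 1.2371]), (138, [0.8712, 0.2669]), (84, [0.5533, 0.3018]), (146, [0.4666, -0.3338])]
red [(163, [0.7632, 0.1994]), (163, [0.545, 0.2206])] [(117, [0.7787, 0.2806]), (125, [0.548, 0.223])]
green [(160, [0.5078, -0.3489])] [(259, [0.5105, -0.3469])]
```

carry_out([
  [[80,-0.5,-0.15,0,0,0,0],[80,-1,-0.37,0,0,0,0],[80,-1,-0.37,0,0,0,0]],
])

```text
time: 28.18
tcp_pos: [0.5076, -0.1824, 0.1249]
orientation: [-3.141, 0.001, 1.568]
ft_force: [0.3, 0.5, 1.0]
gripper_width: 0.0681
gripper_force: 0.0
```

carry_out([
  [[80,-0.5,0,0,0,0,0],[80,-1,0,0,0,0,0],[80,-1,0,0,0,0,0]],
])

```text
time: 28.55
tcp_pos: [0.5098, -0.2819, 0.1247]
orientation: [3.141, 0.002, 1.569]
ft_force: [-0.9, 0.9, -0.1]
gripper_width: 0.068
gripper_force: 0.0
```

carry_out([
  [[80,-0.4,0,0,0,0,0],[80,-0.67,0,0,0,0,0],[80,-0.67,0,0,0,0,0],[80,-0.67,0,0,0,0,0],[80,-0.67,0,0,0,0,0]],
])

```text
time: 29.18
tcp_pos: [0.5103, -0.3444, 0.1247]
orientation: [3.141, -0.001, 1.575]
ft_force: [0.2, -0.0, -0.2]
gripper_width: 0.0683
gripper_force: 0.0
```

carry_out([
  [[80,-0.01,-0.01,0,0,0,0],[80,-0.01,-0.01,0.3,0,0,0],[80,-0.01,-0.01,0.6,0,0,0],[80,-0.01,-0.01,0.8,0,0,0],[80,-0.01,-0.01,0.9,0,0,0],[80,-0.01,-0.01,0.9,0,0,0],[0,-0.01,-0.01,0.9,0,0,0],[0,-0.01,-0.01,0.9,0,0,0],[0,-0.01,-0.01,0.9,0,0,0],[0,-0.01,-0.01,0.9,0,0,0],[0,-0.01,-0.01,0.9,0,0,0]],
])

```text
time: 30.55
tcp_pos: [0.5088, -0.3482, 0.0359]
orientation: [3.14, 0.001, 1.572]
ft_force: [-1.4, 1.0, 6.7]
gripper_width: 0.0371
gripper_force: 40.1
```

carry_out([
  [[0,0,0,-0.1,0,0,0],[0,0,0,-0.3,0,0,0],[0,0,0,-0.6,0,0,0],[0,0,0,-0.9,0,0,0],[0,0,0,-0.9,0,0,0]],
])

```text
time: 31.18
tcp_pos: [0.5096, -0.3488, 0.1278]
orientation: [3.137, 0.003, 1.572]
ft_force: [-0.2, 0.6, -0.7]
gripper_width: 0.0369
gripper_force: 40.1
```

carry_out([
  [[0,0.3,0,0,0,0,0],[0,0.7,0,0,0,0,0],[0,1,0,0,0,0,0]],
])

```text
time: 31.55
tcp_pos: [0.5077, -0.2458, 0.1241]
orientation: [-3.14, -0.001, 1.573]
ft_force: [0.1, 0.2, -0.3]
gripper_width: 0.0368
gripper_force: 40.1
```

carry_out([
  [[0,0.4,0,0,0,0,0],[0,0.8,0,0,0,0,0],[0,1,0,0,0,0,0]],
])

```text
time: 31.92
tcp_pos: [0.5077, -0.1453, 0.1243]
orientation: [-3.14, -0.001, 1.575]
ft_force: [0.4, -0.1, -1.2]
gripper_width: 0.037
gripper_force: 40.1
```

carry_out([
  [[0,0.4,0,0,0,0,0],[0,0.8,0,0,0,0,0],[0,1,0,0,0,0,0]],
])

```text
time: 32.3
tcp_pos: [0.5078, -0.0461, 0.1245]
orientation: [-3.141, -0.0, 1.574]
ft_force: [-0.2, 1.5, -1.9]
gripper_width: 0.0366
gripper_force: 40.1
```

carry_out([
  [[0,0.4,0.1,0,0,0,0],[0,0.8,0.2,0,0,0,0],[0,1,0.31,0,0,0,0]],
])

```text
time: 32.67
tcp_pos: [0.5391, 0.0539, 0.1245]
orientation: [-3.141, -0.0, 1.574]
ft_force: [0.7, 0.7, -0.7]
gripper_width: 0.0369
gripper_force: 40.1
```

carry_out([
  [[0,0.4,0,0,0,0,0],[0,0.7,0,0,0,0,0],[0,0.92,0,0,0,0,0],[0,0.92,0,0,0,0,0],[0,0.92,0,0,0,0,0]],
])

```text
time: 33.3
tcp_pos: [0.539, 0.1423, 0.1246]
orientation: [-3.141, 0.001, 1.57]
ft_force: [-0.4, -1.4, -1.0]
gripper_width: 0.0366
gripper_force: 40.1
```

carry_out([
  [[0,0,0.03,0.3,0,0,0],[0,0,0.03,0.55,0,0,0],[0,0,0.03,0.75,0,0,0],[0,0,0.03,0.85,0,0,0],[0,0,0.03,0.89,0,0,0],[0,0,0.03,0.89,0,0,0],[0,0,0.03,0.895,0,0,0]],
])

```text
time: 34.17
tcp_pos: [0.5422, 0.1441, 0.0359]
orientation: [3.14, -0.0, 1.572]
ft_force: [-0.9, -0.9, 5.3]
gripper_width: 0.0367
gripper_force: 40.8
```

carry_out([
  [[80,0,0,0,0,0,0],[80,0,0,0,0,0,0],[80,0,0,0,0,0,0],[80,0,0,0,0,0,0],[80,0,0,-0.2,0,0,0],[80,0,0,-0.6,0,0,0],[80,0,0,-0.9,0,0,0]],
])

```text
time: 35.05
tcp_pos: [0.5418, 0.1442, 0.1266]
orientation: [3.141, -0.0, 1.572]
ft_force: [0.2, 0.5, -0.6]
gripper_width: 0.0686
gripper_force: 0.0
```

carry_out([
  [[80,-0.5,0,0,0,0,0],[80,-1,0,0,0,0,0],[80,-1,0,0,0,0,0]],
])

```text
time: 35.42
tcp_pos: [0.5417, 0.039, 0.1256]
orientation: [3.141, 0.003, 1.565]
ft_force: [0.1, 0.7, -0.1]
gripper_width: 0.0682
gripper_force: 0.0
```

carry_out([
  [[80,-0.5,0,0,0,0,0],[80,-1,0,0,0,0,0],[80,-1,0,0,0,0,0],[80,-1,0,0,0,0,0]],
])

```text
time: 35.92
tcp_pos: [0.542, -0.0547, 0.1251]
orientation: [-3.141, -0.001, 1.573]
ft_force: [-0.1, 0.4, 0.7]
gripper_width: 0.0681
gripper_force: 0.0
```

Run:
```python
from h import *
T=vision.snapshot("top");S=vision.snapshot("side")
for c in HUE: print(c,[(a,ray("top",p,.079).round(4).tolist()) for a,p in blobs(T,c)],[(a,ray("side",p,.079).round(4).tolist()) for a,p in blobs(S,c) if a<320])
cv2.imwrite("pics/s3.png",np.hstack([cv2.resize(J,(400,400),interpolation=cv2.INTER_CUBIC) for J in(S[90:240,240:390],T[120:300,110:290])]))
```

```text
yellow [(163, [0.5515, 0.3701])] [(89, [0.5542, 0.3726])]
blue [(3638, [0.8124, 0.3582]), (154, [0.5485, 0.2961]), (276, [0.4246, -0.1953])] [(72, [0.3282, 1.2351]), (142, [0.8724, 0.2679]), (86, [0.5532, 0.3014]), (140, [0.467, -0.3314])]
red [(164, [0.7632, 0.1992]), (163, [0.545, 0.2206]), (513, [0.4135, -0.2653])] [(111, [0.7791, 0.2819]), (123, [0.5484, 0.2233])]
green [(449, [0.8531, -0.3541]), (132, [0.541, 0.1438]), (461, [0.4014, -0.3432])] [(82, [0.5454, 0.151])]
```

View pics/s3.png

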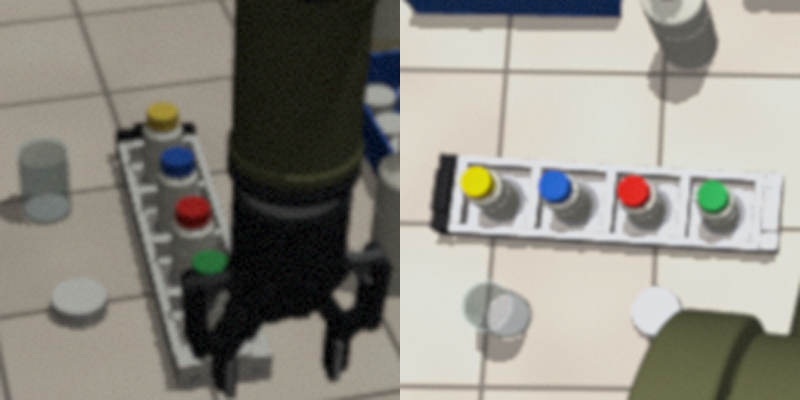

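All four bottles stand upright in their pockets: yellow next to the black plate, then blue, red and green. The gripper is open and clear of them.

```bash
python3 -c "
from plant import order
print(order.close_job())"
```

```text
the job is handed in; nothing more can be done
None
```

The job is handed in: all four bottles stand upright in the analyser rack as yellow, blue, red, green from the black plate, each within about 3 mm of its pocket centre by the top camera, and no contact with the field containers was noticed.

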